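# Move the rigid tube from the release-collar coupling to the push-in socket

## Task

The rigid tube is locked in the coupling with the wide release collar. Push the collar fully in so that it lets go, draw the tube out, and push it into the empty push-in socket, past the grip, until it is fully home on the stop, then let go of it. Work by feel and gently: never tug the locked tube or ram it, keep pushes and pulls on the fittings under about 20 N, and leave the other things on the bench where they are.

Things in the scene. Friction and masses are not known exactly. Their poses are not given: they have to be found in the camera images.
- coupling: the coupling in which the tube starts, bolted down: 80 x 80 mm foot plate, round steel housing 36 mm across up to 57 mm, above it a black ribbed collar. Origin at the centre of its underside, on the bench; z up along the bore. The tube's end rests on a seat 22 mm above the bench; jaws hold the tube's groove (1.5 mm of play) until the collar is in. The tube comes out straight up
- collar_top (a point): centre of the top face of the release collar, 70 mm above the bench when the collar is out. The collar is a flat ring 64 mm across, 8 mm thick, with a 22 mm hole through which the tube stands (16 mm thick there); push it straight down on its top face, on one side or astride the tube. z up
- collar (a joint): how far the collar is pushed in, m: 0 out, 0.005 at its stop. It moves stiffly (about 7 N) and stays where it is left, so it need not be held in. The jaws are clear of the tube only from 0.004 on. Keep the arm clear of the tall machine behind: its front is at x = 0.57, left of y = -0.03
- socket: the empty push-in socket, bolted down: an 80 x 80 mm foot plate and a steel barrel 30 mm across with a flared mouth and a ring round its middle, no collar. Origin at the centre of its underside, on the bench; z up along the bore. The grip can hold the tube short of home, so only the firm stop beyond the grip tells that it is home
- socket_mouth (a point): centre of the socket's mouth, 70 mm above the bench; it narrows from 38 mm to the 18 mm bore, 13 mm below. Deeper, four sprung grip balls, first met about 13 mm short of home, resist by about 8 to 15 N over some 4 mm, then give way; then come a sprung valve and the hard stop. The stop's depth differs and is not known beforehand: the tube's end is home 31 to 55 mm below the mouth
- valve (a joint): how far the tube has pushed in the valve in the socket, m: 0 at rest, 0.004 at the hard stop (spring 1 to 3 N). The tube is home from 0.003 on
- tube_sleeve (a point): centre of the ribbed hand sleeve of the tube, where it is best gripped: 22 mm across, 40 mm high; the tube ends 24 mm above this point. Fully home, the sleeve's lower edge is 3 to 27 mm above the socket's mouth. z along the tube, upwards as it stands in the coupling. Mass about 0.12 kg
- tube_end (a point): centre of the tapered lower end of the tube, 78 mm below the centre of the sleeve. Steel tube 16 mm thick, 102 mm long overall; taper 9 to 16 mm over the last 7 mm, a 6 mm wide groove 14 mm above the end, sleeve from 58 to 98 mm above the end. z up along the tube
- hex_key: bystander: small bent hex key lying flat, 70 x 70 x 5 mm
- open_spanner: bystander: spanner lying flat, 139 x 85 x 5 mm
- tape_roll: bystander: roll of pale tape, 55 mm across, 50 mm high
- dropper: bystander: small white dropper bottle, 26 mm across, 44 mm high
- clip: bystander: small wedge-shaped clip, 28 x 26 x 14 mm
- usb_stick: bystander: usb stick, 53 x 34 x 8 mm
Not all that is in view belongs to the job. There is more than one size of the part that bears tube_sleeve; the job needs the smaller.

How it is judged:
On the way, in this order (a step that is already met when the one before it is completed fails the run):
1. the collar is pushed in while the tube is still in the coupling (value of joint collar above 0.004 m and horizontal distance between tube_end and coupling below 0.006 m and z of tube_end in the frame of coupling below 0.03 m), for 0.1 s.
2. the tube is drawn out of the coupling (z of tube_end in the frame of coupling above 0.072 m), for 0.1 s.
At the end, for the whole second after the job is handed in: the tube stands in the push-in socket, its end within 4 mm of the bore's axis and at least 28 mm below the mouth, tilted less than 0.12 rad, fully home (the valve pushed in by at least 3 of its 4 mm), at rest and let go (value of joint valve above 0.003 m and horizontal distance between tube_end and socket_mouth below 0.004 m and z of tube_end in the frame of socket_mouth below -0.028 m and angle between tube_end's own z axis and vertical below 0.12 rad and linear speed of tube below 0.01 m/s and contact force between tube and the fingers below 0.1 N); the robot touches nothing.
It fails at once if the tube tugs, rams or pries at the coupling with more than 30 N (contact force between tube and coupling above 30 N).
It fails at once if the tube is pressed on the socket with more than 30 N (contact force between tube and socket above 30 N).
It fails at once if the tube is rammed on the stop with more than 30 N (contact force between tube and valve above 30 N).
It fails at once if the robot pushes on the coupling or its collar with more than 35 N (contact force between any of the fingers, the arm and coupling above 35 N).
It fails at once if a bystander is moved by more than 40 mm (distance of any of hex_key, open_spanner, tape_roll, dropper, clip, usb_stick from where it was at the start of the episode above 0.04 m).
It also fails if it takes over 53 s, if anything falls off the work surface, if the arm or the gripper's body presses on something with over 40 N, if the wrist force passes 120 N, or if a joint passes its speed limit or range.

## Robot

A 6-joint arm with a two-finger parallel gripper is mounted at the origin on a cart in front of the work surface, level with it; the furniture and walls round the work are solid. World frame = base frame: x ahead of the robot, y to its left, z up, the work surface at z = 0. Lengths are in m, angles in rad, forces in N, time in s.
With the tool pointing down it reaches from about 0.425 to 0.925 m from the base axis. Payload 12.5 kg.
Tool frame: the origin (TCP) lies between the finger pads; the fingertips stand 11 mm ahead of it and the grasp point (between the pads) lies 8 mm behind it; z points along the fingers, y is the direction in which the jaws open and shut (so a half turn about z gives the same grasp; the last joint's range is limited). The gripper opens to 85 mm and grips with 20 to 120 N. Pads are 22 mm wide; open, the fingers measure 114 mm over their backs; the gripper's body (76 mm by 85 mm) begins 54 mm behind the grasp point. The pads swing forward as they close: fully open they stand 13 mm farther back than shut.
Start: joints at [1.007, 0.491, 1.559, -0, 1.092, -0.106], TCP at [0.276, 0.561, 0.242] pointing down, gripper open.
Joint ranges: [-3.1, 3.1], [-0.84, 2.19], [0.05, 2.79], [-1.13, 4.28], [0.06, 2.93], [-2.69, 2.69]. Speed limits (rad/s): [2.22, 2.22, 2.79, 3.14, 3.14, 3.14].

## Interface

Orientations are given as a rotation vector (axis times angle).
In Python, from workcell import ctrl gives the robot as it stands.
- The arm moves only by the tool move_arm, never from a script. Its argument "commands" is a list of rows, each an object of numbers: "tx", "ty", "tz": the shift along the tool's x, y, z in m; "rx", "ry", "rz": the turn, a rotation vector about the tool's x, y, z in rad; "grip": the opening, from 0 (shut) to 1 (fully open). In form: [{"tx": .., "ty": .., "tz": .., "rx": .., "ry": .., "rz": .., "grip": ..}, ...]. A call has 1 to 10 rows; each row is the pose to reach, as a shift and turn from the pose measured when the call began, along the tool's axes at that moment; what a row does not reach only later rows make up. A row lasts 1/8 s, in which the tool goes at most 62.5 mm and 10.7 degrees, less where a joint would pass 70% of its speed; a pose out of reach is approached as far as the arm can. A call with a gripper value outside its range is refused whole. The fingers move at their own pace and stop on an object; "force" is the grip in N (left out, the last holds). Time passes only in rows, so rows that repeat a pose let the fingers close. It gives the time, the measured TCP pose, the force and the opening at its end, in the units of the state.
- ctrl.sense(): the state, without advancing time (a new reading comes with each control period).
- ctrl.read_camera(name): name is "scene" or "top" or "wrist"; returns the picture (480x640x3 uint8, red, green, blue); there is no depth.
- ctrl.get_calibration(name): a dict with "mtx" (3x3 intrinsics, pixels), "world_from_camera" (4x4, takes a point from camera to world coordinates). Camera axes: x right, y up, looking along -z (the intrinsics and any distortion apply to the point x, -y, -z); pixel columns grow to the right and rows downward; lengths in m; the calibration is good to about 2 mm. A picture is of the moment at which its call begins: read the wrist's pose just before it. get_calibration takes no time and is no camera call; for the wrist camera it gives the pose at the moment of the call.
- ctrl.hand_in(): hands the job in, once; it reports no verdict.
The state is a dict: "time_s": time; "joint_positions": joint angles; "dq": joint speeds; "effort": joint torques, N m; "eef_pos": TCP position; "tool_rot": TCP orientation; "force": force on the tool from outside, world axes, zero at the start; "torque": the same for the moment, N m; "width": finger opening in m.
Only numpy, scipy, OpenCV 4.12 (cv2) and the standard library are available. Lean on these libraries where they do the work, as an engineer would, in place of code of your own. Each camera call takes 0.05 s, during which the arm holds its last target.

## Working session

There is one attempt and no reset: what is moved stays moved. The work goes in short steps, Python scripts to look and compute and a tool call to move; the robot and the scene stay as the last step left them, time stands still between calls to the robot, and variables do not carry over. Pictures are saved under pics/ and viewed, and the job is handed in when it is done.

Besides the shell and the picture viewer there is one more tool, called as name(argument=value, ...), one argument or row to a line, values as JSON. move_arm: Moves the arm, as the interface text tells. Its arguments: {"type":"object","properties":{"commands":{"type":"array"},"force":{"type":"number"}},"required":["commands"]}

```bash
mkdir -p pics; ls
cat > h.py <<'E'
import numpy as np,cv2
from workcell import ctrl
def snap(n,f):
    c=ctrl.get_calibration(n); im=ctrl.read_camera(n); cv2.imwrite('pics/'+f,im[:,:,::-1]); return im,c
def ray(c,u,v):
    K=np.array(c['mtx']);T=np.array(c['world_from_camera'])
    d=np.linalg.solve(K,[u,v,1]); d=np.array([d[0],-d[1],-d[2]])
    return T[:3,3],T[:3,:3]@d
def at_z(c,u,v,z):
    o,d=ray(c,u,v); return o+d*(z-o[2])/d[2]
def proj(c,p):
    K=np.array(c['mtx']);T=np.array(c['world_from_camera'])
    q=T[:3,:3].T@(np.array(p)-T[:3,3]); q=K@np.array([q[0],-q[1],-q[2]]); return q[:2]/q[2]
E
python3 - <<'E'
from h import *
for n in ('scene','top'):
    im,c=snap(n,n+'0.png'); print(n,c)
print(ctrl.sense())
E
```

```text
pics
scene {'mtx': array([[474.42852484,   0.        , 320.40197676],
       [  0.        , 474.42852484, 247.1655106 ],
       [  0.        ,   0.        ,   1.        ]]), 'world_from_camera': array([[ 0.50322853,  0.44438624, -0.74113556, -0.30072633],
       [-0.86408674,  0.24811236, -0.43794334, -0.50310578],
       [-0.0107311 ,  0.86079099,  0.50884547,  0.69609102],
       [ 0.        ,  0.        ,  0.        ,  1.        ]])}
top {'mtx': array([[434.24855594,   0.        , 321.88040142],
       [  0.        , 434.24855594, 242.08781401],
       [  0.        ,   0.        ,   1.        ]]), 'world_from_camera': array([[-0.02295143,  0.99668995, -0.07798957,  0.48502102],
       [-0.99971945, -0.02242441,  0.0076268 ,  0.02330197],
       [ 0.00585269,  0.07814273,  0.996925  ,  1.32913486],
       [ 0.        ,  0.        ,  0.        ,  1.        ]])}
{'time_s': 0.1, 'joint_positions': array([ 1.00743652e+00,  4.91503598e-01,  1.55937600e+00, -4.62216880e-07,
        1.09172978e+00, -1.05613364e-01]), 'dq': array([-0.00091717, -0.00067012,  0.00012112, -0.00058231, -0.00043085,
        0.00072005]), 'effort': array([ 1.44498019e-03, -6.19448733e+01, -2.62027144e+01, -2.10502426e-04,
        2.98378160e-03, -8.49922390e-05]), 'eef_pos': array([0.27609072, 0.56050265, 0.2417878 ]), 'tool_rot': array([-7.12689354e-01, -3.05934329e+00,  1.50860886e-03]), 'force': array([ 0.84892799, -0.4642773 ,  0.21099645]), 'torque': array([-0.03649734,  0.01500143,  0.00363363]), 'width': 0.08531256242329116}
```

View pics/scene0.png

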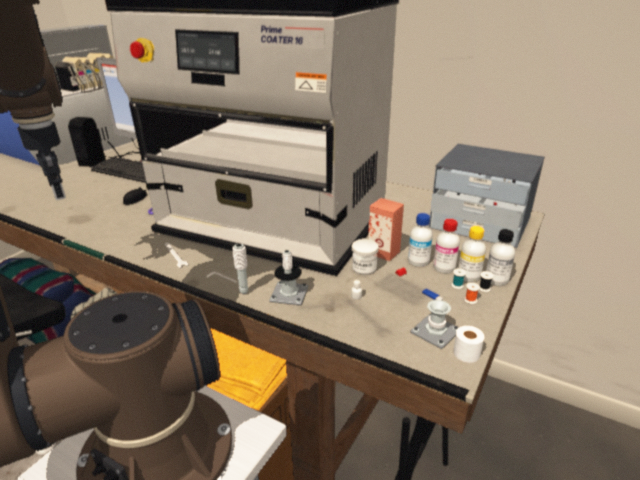

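View pics/top0.png

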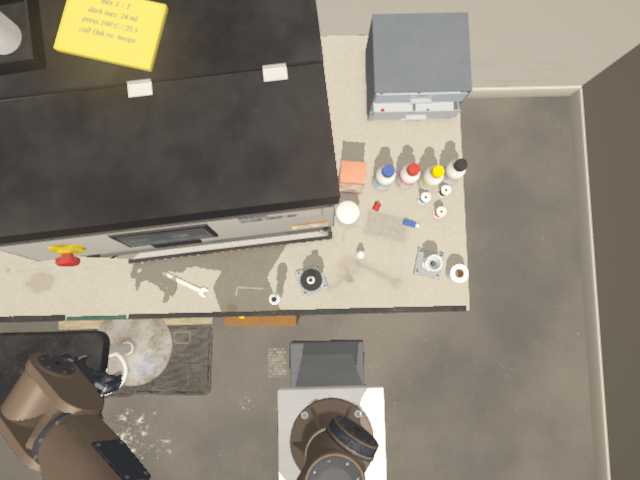

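Candidates for the tube: the small one in the black-collar coupling, scene (288,262) and top (311,281), and the larger one standing free at scene (240,265) and top (274,299). The job needs the smaller one, in the coupling. The socket is at scene (437,315), top (431,262). I'll check with close crops.

Run:
```python
from h import *
s=cv2.imread('pics/scene0.png');t=cv2.imread('pics/top0.png')
a=cv2.resize(s[230:310,220:320],(400,320),interpolation=3)
b=cv2.resize(s[280:360,400:500],(400,320),interpolation=3)
d=cv2.resize(t[255:315,260:335],(400,320),interpolation=3)
e=cv2.resize(t[235:295,400:475],(400,320),interpolation=3)
cv2.imwrite('pics/crops.png',cv2.resize(np.vstack([np.hstack([a,b]),np.hstack([d,e])]),(750,600)))
c=ctrl.get_calibration('top');cs=ctrl.get_calibration('scene')
print('collar',at_z(c,311,280,.07),'tube top scene',at_z(cs,287.5,251,.124))
print('socket',at_z(c,432.5,263,.07),at_z(cs,437,302,.07))
print('big',at_z(c,274,299,.12))
```

```text
collar [0.47442053 0.0476089  0.07      ] tube top scene [0.4797223  0.04766436 0.124     ]
socket [ 0.5154475  -0.30586519  0.07      ] [ 0.53285109 -0.30132954  0.07      ]
big [0.42490691 0.14992679 0.12      ]
```

View pics/crops.png

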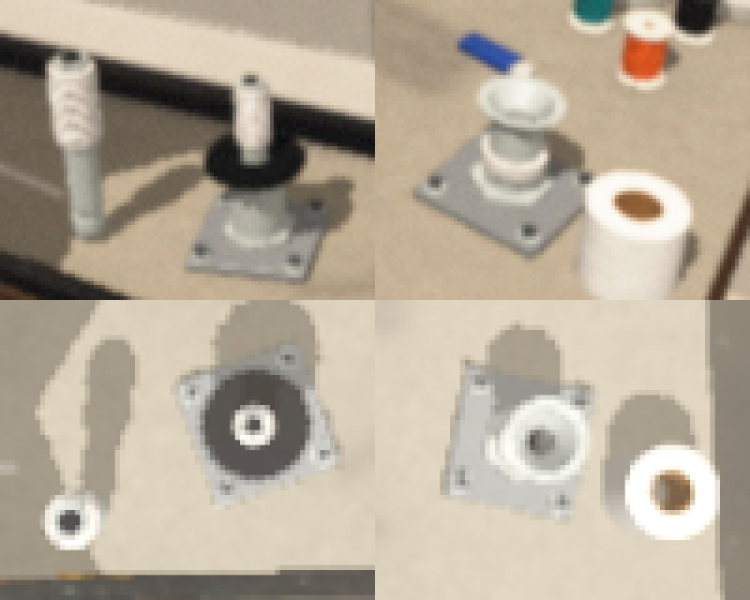

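The crops confirm it: the small tube stands in the black-collar coupling, and the socket is beside the tape roll. Next I'll refine the mouth from the crops and work out the first reach.

```bash
cat >> h.py <<'E'
from scipy.spatial.transform import Rotation as R
def rel(target,yaw,s=None):
    """tool z down, tool y axis along (cos yaw, sin yaw) ; returns shift,rotvec in tool axes"""
    s=s or ctrl.sense(); R0=R.from_rotvec(s['tool_rot']).as_matrix()
    best=None
    for k in (0,np.pi):
        y=np.array([np.cos(yaw+k),np.sin(yaw+k),0]);z=np.array([0,0,-1.]);x=np.cross(y,z)
        rv=R.from_matrix(R0.T@np.stack([x,y,z],1)).as_rotvec()
        if best is None or np.linalg.norm(rv)<np.linalg.norm(best): best=rv
    return R0.T@(np.array(target)-s['eef_pos']),best
E
python3 - <<'E'
from h import *
c=ctrl.get_calibration('top');cs=ctrl.get_calibration('scene')
print('socket',at_z(c,433.6,263,.07),at_z(cs,439.2,307.5,.07))
print('collar scene',at_z(cs,220+255/3.75,230+162/3.75,.07),'tubetop',at_z(cs,220+253/3.75,230+78/3.75,.124),at_z(c,311,279.8,.124))
s=ctrl.sense();print(R.from_rotvec(s['tool_rot']).as_matrix().round(3))
for y in (0,np.pi/2): print(y,rel([.44,.0476,.26],y))
w=ctrl.get_calibration('wrist');print(w)
T=w['world_from_camera'];R0=R.from_rotvec(s['tool_rot']).as_matrix()
print(R0.T@(T[:3,3]-s['eef_pos']), (R0.T@T[:3,:3]).round(3))
E
```

```text
socket [ 0.51537468 -0.30906132  0.07      ] [ 0.51654803 -0.31152777  0.07      ]
collar scene [0.46857827 0.04180642 0.07      ] tubetop [0.48044261 0.04823721 0.124     ] [0.47542587 0.04655489 0.124     ]
[[-0.897  0.442 -0.001]
 [ 0.442  0.897 -0.001]
 [ 0.    -0.001 -1.   ]]
0 (array([-0.3736988 , -0.38768194, -0.01786012]), array([-9.63917909e-04,  4.67189637e-04,  1.11304999e+00]))
1.5707963267948966 (array([-0.3736988 , -0.38768194, -0.01786012]), array([-9.68949453e-04, -3.36316155e-04, -4.57746192e-01]))
{'mtx': array([[419.68622468,   0.        , 319.78828442],
       [  0.        , 419.68622468, 239.06304431],
       [  0.        ,   0.        ,   1.        ]]), 'world_from_camera': array([[ 4.42669426e-01, -8.50171630e-01, -2.85047329e-01,
         2.00982011e-01],
       [ 8.96684645e-01,  4.19475339e-01,  1.41411059e-01,
         5.97282805e-01],
       [-6.53345565e-04, -3.18195915e-01,  9.48024753e-01,
         3.73634536e-01],
       [ 0.00000000e+00,  0.00000000e+00,  0.00000000e+00,
         1.00000000e+00]])}
[ 0.08364457 -0.00033224 -0.13183754] [[-0.001  0.948  0.318]
 [ 1.     0.001 -0.   ]
 [-0.     0.318 -0.948]]
```

move_arm(
  commands=[
    {"tx": -0.04,"ty": -0.037,"tz": -0.01,"rz": -0.05,"grip": 1},
    {"tx": -0.2,"ty": -0.185,"tz": -0.01,"rz": -0.23,"grip": 0.38},
    {"tx": -0.405,"ty": -0.372,"tz": 0.0,"rz": -0.458,"grip": 0.38},
    {"tx": -0.405,"ty": -0.372,"tz": 0.0,"rz": -0.458,"grip": 0.38},
    {"tx": -0.405,"ty": -0.372,"tz": 0.0,"rz": -0.458,"grip": 0.38},
    {"tx": -0.405,"ty": -0.372,"tz": 0.0,"rz": -0.458,"grip": 0.38},
    {"tx": -0.405,"ty": -0.372,"tz": 0.0,"rz": -0.458,"grip": 0.38},
    {"tx": -0.405,"ty": -0.372,"tz": 0.0,"rz": -0.458,"grip": 0.38},
    {"tx": -0.405,"ty": -0.372,"tz": 0.0,"rz": -0.458,"grip": 0.38},
    {"tx": -0.405,"ty": -0.372,"tz": 0.0,"rz": -0.458,"grip": 0.38},
  ],
  force=30,
)

```text
invalid input at $.commands[0]: expected keys tx, ty, tz, rx, ry, rz, grip
```

move_arm(
  commands=[
    {"tx": -0.04,"ty": -0.037,"tz": -0.01,"rx": 0,"ry": 0,"rz": -0.05,"grip": 1},
    {"tx": -0.2,"ty": -0.185,"tz": -0.01,"rx": 0,"ry": 0,"rz": -0.23,"grip": 0.38},
    {"tx": -0.405,"ty": -0.372,"tz": 0.0,"rx": 0,"ry": 0,"rz": -0.458,"grip": 0.38},
    {"tx": -0.405,"ty": -0.372,"tz": 0.0,"rx": 0,"ry": 0,"rz": -0.458,"grip": 0.38},
    {"tx": -0.405,"ty": -0.372,"tz": 0.0,"rx": 0,"ry": 0,"rz": -0.458,"grip": 0.38},
    {"tx": -0.405,"ty": -0.372,"tz": 0.0,"rx": 0,"ry": 0,"rz": -0.458,"grip": 0.38},
    {"tx": -0.405,"ty": -0.372,"tz": 0.0,"rx": 0,"ry": 0,"rz": -0.458,"grip": 0.38},
    {"tx": -0.405,"ty": -0.372,"tz": 0.0,"rx": 0,"ry": 0,"rz": -0.458,"grip": 0.38},
    {"tx": -0.405,"ty": -0.372,"tz": 0.0,"rx": 0,"ry": 0,"rz": -0.458,"grip": 0.38},
    {"tx": -0.405,"ty": -0.372,"tz": 0.0,"rx": 0,"ry": 0,"rz": -0.458,"grip": 0.38},
  ],
  force=30,
)

```text
time_s: 1.35
eef_pos: [0.476, 0.0444, 0.2417]
tool_rot: [-0.008, -3.141, 0.002]
force: [-1.1, -0.4, -0.4]
width: 0.0327
```

Run:
```python
from h import *
im,c=snap('wrist','w1.png')
print(proj(c,[.475,.047,.124]),proj(c,[.475,.047,.07]))
np.save('w1.npy',np.array([c],dtype=object))
```

```text
[323.36303397 237.38921855] [322.84613062 214.74658369]
```

View pics/w1.png

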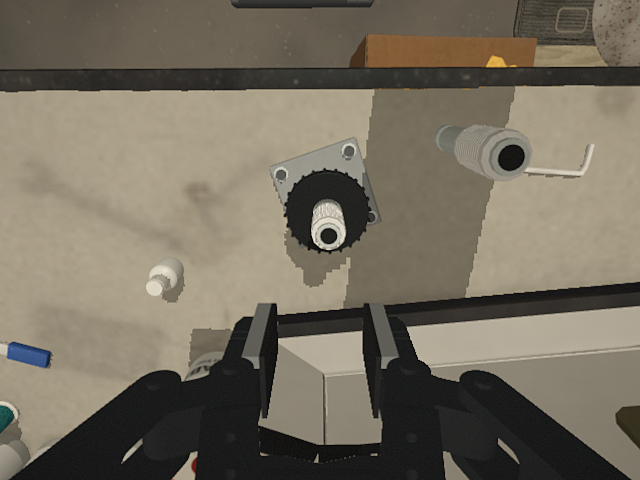

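The wrist view shows the tube top at about (328.5,236), the collar centre at about (327.5,211) with a radius of about 42 px, and the bigger tube well away at (505,155).

Run:
```python
from h import *
c=ctrl.get_calibration('wrist')
print(at_z(c,328.5,236,.124),at_z(c,328,211.5,.07))
s=ctrl.sense(); print(s['eef_pos'],s['tool_rot'],s['force'])
im=cv2.imread('pics/w1.png');cv2.imwrite('pics/w1c.png',cv2.resize(im[160:270,260:390],(780,660))[:600])
```

```text
[0.47323073 0.05208232 0.124     ] [0.47161216 0.05274    0.07      ]
[0.4751879  0.04621094 0.24172842] [-5.64756481e-03 -3.14019768e+00  1.13188055e-03] [ 0.17850021  0.14558482 -0.09965901]
```

View pics/w1c.png

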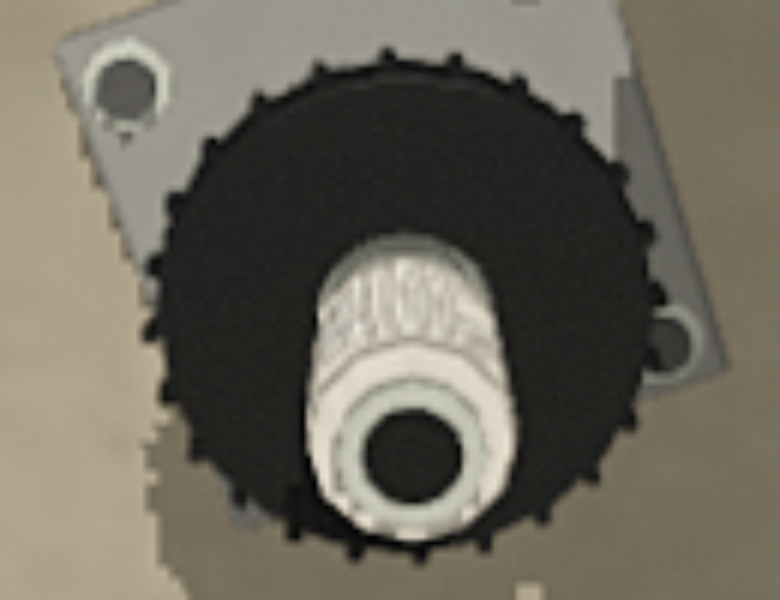

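Run:
```python
from h import *
im,c=snap('wrist','w2.png')
cv2.imwrite('pics/w2c.png',cv2.resize(cv2.imread('pics/w2.png')[160:270,260:390],(780,660))[:600])
print(ctrl.sense()['eef_pos'])
for a,b,z in ((412,456,.124),(402,305,.07)): print(at_z(c,260+a/6,160+b/6,z))
```

```text
[0.47477896 0.04743944 0.24181841]
[0.47323116 0.05218661 0.124     ]
[0.47109577 0.05199291 0.07      ]
```

View pics/w2c.png

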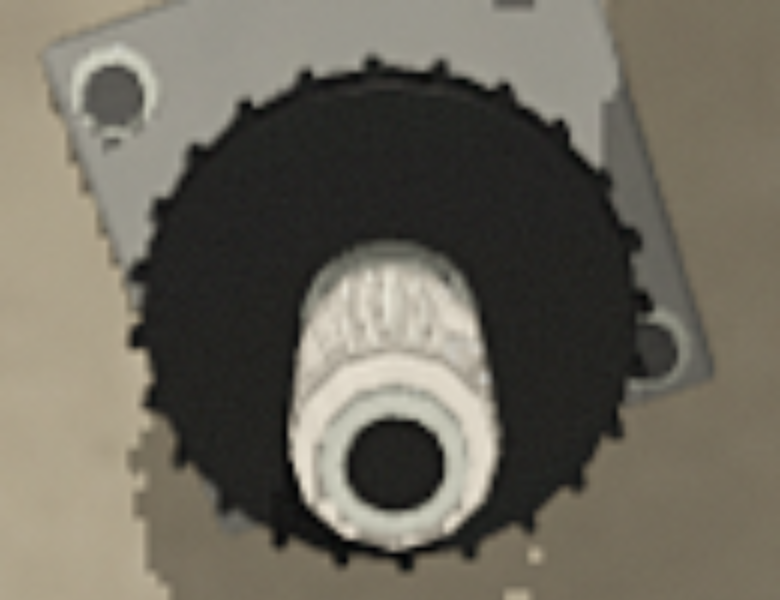

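move_arm(
  commands=[
    {"tx": 0.0015,"ty": 0.003,"tz": 0.04,"rx": 0,"ry": 0,"rz": 0,"grip": 0.38},
    {"tx": 0.0015,"ty": 0.003,"tz": 0.08,"rx": 0,"ry": 0,"rz": 0,"grip": 0.38},
    {"tx": 0.0015,"ty": 0.003,"tz": 0.1,"rx": 0,"ry": 0,"rz": 0,"grip": 0.38},
    {"tx": 0.0015,"ty": 0.003,"tz": 0.1,"rx": 0,"ry": 0,"rz": 0,"grip": 0.38},
    {"tx": 0.0015,"ty": 0.003,"tz": 0.1,"rx": 0,"ry": 0,"rz": 0,"grip": 0.38},
  ],
)

```text
time_s: 2.08
eef_pos: [0.4732, 0.0512, 0.1426]
tool_rot: [-0.0, -3.141, 0.001]
force: [-0.2, 0.1, 0.4]
width: 0.0323
```

Run:
```python
from h import *
im,c=snap('wrist','w3.png')
s=ctrl.sense();print(s['eef_pos'],s['tool_rot'],s['force'])
```

```text
[0.47341328 0.05102908 0.14281435] [ 8.10390637e-04  3.14146896e+00 -1.04786787e-03] [0.38639676 0.15204109 0.24860464]
```

View pics/w3.png

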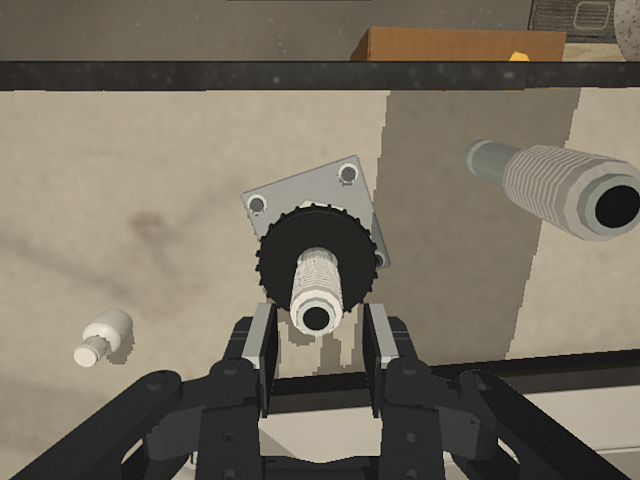

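Run:
```python
from h import *
c=ctrl.get_calibration('wrist')
print(at_z(c,316.5,318,.124),at_z(c,318,260,.07))
```

```text
[0.4740306  0.05017106 0.124     ] [0.47007203 0.05054574 0.07      ]
```

move_arm(
  commands=[
    {"tx": 0.0005,"ty": -0.001,"tz": 0.01,"rx": 0,"ry": 0,"rz": 0,"grip": 0.38},
    {"tx": 0.0005,"ty": -0.001,"tz": 0.03,"rx": 0,"ry": 0,"rz": 0,"grip": 0.38},
    {"tx": 0.0005,"ty": -0.001,"tz": 0.05,"rx": 0,"ry": 0,"rz": 0,"grip": 0.38},
    {"tx": 0.0005,"ty": -0.001,"tz": 0.054,"rx": 0,"ry": 0,"rz": 0,"grip": 0.38},
    {"tx": 0.0005,"ty": -0.001,"tz": 0.056,"rx": 0,"ry": 0,"rz": 0,"grip": 0.38},
    {"tx": 0.0005,"ty": -0.001,"tz": 0.056,"rx": 0,"ry": 0,"rz": 0,"grip": 0.38},
  ],
)

```text
time_s: 2.88
eef_pos: [0.4731, 0.05, 0.0873]
tool_rot: [0.001, 3.141, -0.001]
force: [-0.3, -0.2, 0.5]
width: 0.0323
```

move_arm(
  commands=[
    {"tx": 0,"ty": 0,"tz": 0.002,"rx": 0,"ry": 0,"rz": 0,"grip": 0.38},
    {"tx": 0,"ty": 0,"tz": 0.004,"rx": 0,"ry": 0,"rz": 0,"grip": 0.38},
    {"tx": 0,"ty": 0,"tz": 0.006,"rx": 0,"ry": 0,"rz": 0,"grip": 0.38},
    {"tx": 0,"ty": 0,"tz": 0.008,"rx": 0,"ry": 0,"rz": 0,"grip": 0.38},
  ],
)

```text
time_s: 3.38
eef_pos: [0.4732, 0.05, 0.0793]
tool_rot: [0.001, 3.141, -0.001]
force: [-1.0, -0.7, 6.0]
width: 0.0326
```

move_arm(
  commands=[
    {"tx": 0,"ty": 0,"tz": 0.001,"rx": 0,"ry": 0,"rz": 0,"grip": 0.38},
    {"tx": 0,"ty": 0,"tz": 0.002,"rx": 0,"ry": 0,"rz": 0,"grip": 0.38},
    {"tx": 0,"ty": 0,"tz": 0.003,"rx": 0,"ry": 0,"rz": 0,"grip": 0.38},
  ],
)

```text
time_s: 3.75
eef_pos: [0.4731, 0.05, 0.0765]
tool_rot: [0.001, 3.14, -0.001]
force: [-1.2, -0.3, 7.0]
width: 0.0323
```

move_arm(
  commands=[
    {"tx": 0,"ty": 0,"tz": 0.0007,"rx": 0,"ry": 0,"rz": 0,"grip": 0.38},
    {"tx": 0,"ty": 0,"tz": 0.0014,"rx": 0,"ry": 0,"rz": 0,"grip": 0.38},
  ],
)

```text
time_s: 4.0
eef_pos: [0.4732, 0.05, 0.0753]
tool_rot: [0.001, 3.14, -0.001]
force: [-1.2, 0.8, 10.6]
width: 0.0326
```

move_arm(
  commands=[
    {"tx": 0,"ty": 0,"tz": 0.0005,"rx": 0,"ry": 0,"rz": 0,"grip": 0.38},
    {"tx": 0,"ty": 0,"tz": 0.0009,"rx": 0,"ry": 0,"rz": 0,"grip": 0.38},
  ],
)

```text
time_s: 4.25
eef_pos: [0.4732, 0.05, 0.0752]
tool_rot: [0.001, 3.14, -0.001]
force: [-4.5, -0.2, 21.6]
width: 0.0321
```

The force rose to 21.6 N with no further travel, so the collar is on its stop. I'll back off, rise and grip the sleeve.

move_arm(
  commands=[
    {"tx": 0,"ty": 0,"tz": -0.003,"rx": 0,"ry": 0,"rz": 0,"grip": 0.38},
    {"tx": 0,"ty": 0,"tz": -0.012,"rx": 0,"ry": 0,"rz": 0,"grip": 0.38},
    {"tx": 0,"ty": 0,"tz": -0.0165,"rx": 0,"ry": 0,"rz": 0,"grip": 0.38},
    {"tx": 0,"ty": 0,"tz": -0.0165,"rx": 0,"ry": 0,"rz": 0,"grip": 0.38},
  ],
)

```text
time_s: 4.75
eef_pos: [0.4733, 0.05, 0.0921]
tool_rot: [0.001, 3.139, -0.001]
force: [0.9, -0.7, -0.6]
width: 0.0322
```

Run:
```python
from h import *
im,c=snap('wrist','w4.png')
s=ctrl.sense();print(s['eef_pos'],s['tool_rot'],s['force'])
```

```text
[0.47320152 0.05000609 0.09185567] [ 6.47310236e-04  3.13922104e+00 -1.19935569e-03] [-0.75481011 -0.51217455  0.01578555]
```

View pics/w4.png

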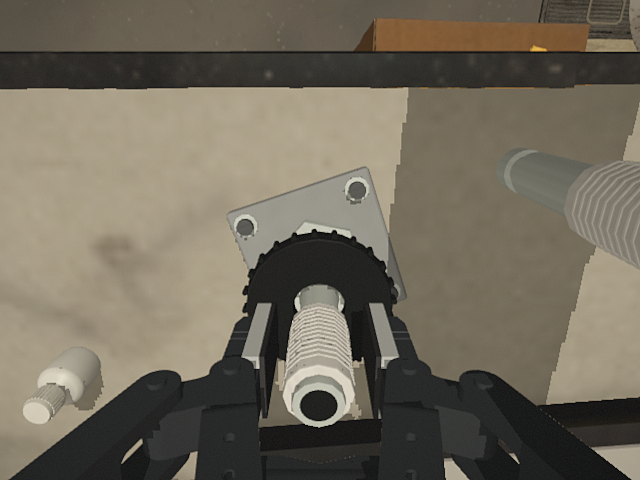

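The tube is centred between the pads, with its top at (320,405). Closing now.

move_arm(
  commands=[
    {"tx": 0,"ty": 0,"tz": 0,"rx": 0,"ry": 0,"rz": 0,"grip": 0.2},
    {"tx": 0,"ty": 0,"tz": 0,"rx": 0,"ry": 0,"rz": 0,"grip": 0.1},
    {"tx": 0,"ty": 0,"tz": 0,"rx": 0,"ry": 0,"rz": 0,"grip": 0.1},
    {"tx": 0,"ty": 0,"tz": 0,"rx": 0,"ry": 0,"rz": 0,"grip": 0.1},
  ],
  force=60,
)

```text
time_s: 5.3
eef_pos: [0.4732, 0.05, 0.0919]
tool_rot: [0.001, 3.139, -0.001]
force: [0.3, -1.2, 3.3]
width: 0.0206
```

Run:
```python
from h import *
c=ctrl.get_calibration('wrist')
print(at_z(c,320,404,.124))
s=ctrl.sense();print(s['eef_pos'],s['tool_rot'],s['force'],s['torque'])
```

```text
[0.47322143 0.05053699 0.124     ]
[0.47321172 0.04997517 0.09185973] [ 7.27953169e-04  3.13922425e+00 -1.23587257e-03] [ 0.31687705 -1.16727899  3.26363666] [-0.15852466  0.10727482  0.06012827]
```

move_arm(
  commands=[
    {"tx": 0,"ty": 0,"tz": -0.001,"rx": 0,"ry": 0,"rz": 0,"grip": 0.1},
    {"tx": 0,"ty": 0,"tz": -0.002,"rx": 0,"ry": 0,"rz": 0,"grip": 0.1},
    {"tx": 0,"ty": 0,"tz": -0.003,"rx": 0,"ry": 0,"rz": 0,"grip": 0.1},
  ],
)

```text
time_s: 5.68
eef_pos: [0.4731, 0.05, 0.0948]
tool_rot: [0.001, 3.14, -0.001]
force: [-0.1, 0.3, -1.6]
width: 0.0211
```

Lifting takes only the tube's weight, so the jaws are clear. Drawing it out.

move_arm(
  commands=[
    {"tx": 0,"ty": 0,"tz": -0.005,"rx": 0,"ry": 0,"rz": 0,"grip": 0.1},
    {"tx": 0,"ty": 0,"tz": -0.015,"rx": 0,"ry": 0,"rz": 0,"grip": 0.1},
    {"tx": 0,"ty": 0,"tz": -0.028,"rx": 0,"ry": 0,"rz": 0,"grip": 0.1},
    {"tx": 0,"ty": 0,"tz": -0.042,"rx": 0,"ry": 0,"rz": 0,"grip": 0.1},
    {"tx": 0,"ty": 0,"tz": -0.058,"rx": 0,"ry": 0,"rz": 0,"grip": 0.1},
    {"tx": 0,"ty": 0,"tz": -0.075,"rx": 0,"ry": 0,"rz": 0,"grip": 0.1},
    {"tx": 0,"ty": 0,"tz": -0.09,"rx": 0,"ry": 0,"rz": 0,"grip": 0.1},
    {"tx": 0,"ty": 0,"tz": -0.1,"rx": 0,"ry": 0,"rz": 0,"grip": 0.1},
    {"tx": 0,"ty": 0,"tz": -0.1,"rx": 0,"ry": 0,"rz": 0,"grip": 0.1},
  ],
)

```text
time_s: 6.8
eef_pos: [0.4731, 0.0501, 0.1956]
tool_rot: [0.001, 3.138, -0.001]
force: [-0.9, 0.0, -2.1]
width: 0.021
```

Run:
```python
from h import *
im,c=snap('wrist','w5.png')
s=ctrl.sense();print(s['eef_pos'],s['tool_rot'],s['force'])
print(rel([.515,-.31,.195],np.pi/2))
```

```text
[0.47286704 0.05009071 0.19501099] [ 7.40254248e-04  3.13898622e+00 -1.15158847e-03] [ 0.65519493 -1.2341477  -1.29052526]
(array([-0.04230227, -0.36007066,  0.00038522]), array([-0.00073373,  0.00260613, -0.00047165]))
```

View pics/w5.png

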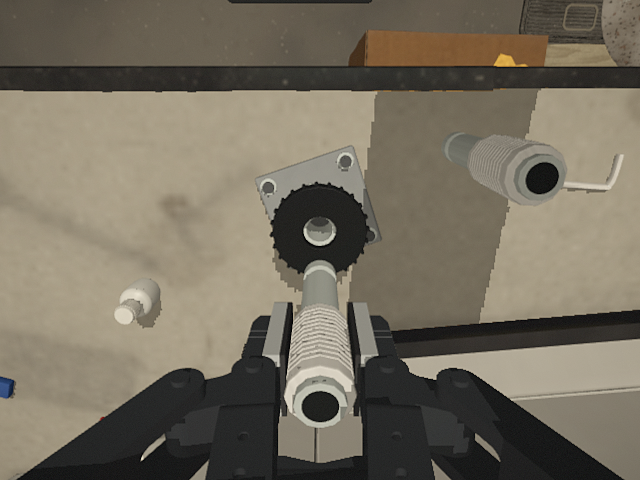

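The tube hangs straight in the pads: its top is at (320.5,406), its lower end at (320,266), and the empty collar is at (319,229). This also gives me a check on the wrist calibration.

move_arm(
  commands=[
    {"tx": -0.005,"ty": -0.04,"tz": 0,"rx": 0,"ry": 0.001,"rz": 0,"grip": 0.1},
    {"tx": -0.012,"ty": -0.1,"tz": 0,"rx": 0,"ry": 0.002,"rz": 0,"grip": 0.1},
    {"tx": -0.02,"ty": -0.16,"tz": 0,"rx": 0,"ry": 0.002,"rz": 0,"grip": 0.1},
    {"tx": -0.027,"ty": -0.22,"tz": 0,"rx": 0,"ry": 0.002,"rz": 0,"grip": 0.1},
    {"tx": -0.034,"ty": -0.28,"tz": 0,"rx": 0,"ry": 0.002,"rz": 0,"grip": 0.1},
    {"tx": -0.04,"ty": -0.33,"tz": 0,"rx": 0,"ry": 0.002,"rz": 0,"grip": 0.1},
    {"tx": -0.042,"ty": -0.36,"tz": 0,"rx": 0,"ry": 0.002,"rz": 0,"grip": 0.1},
    {"tx": -0.042,"ty": -0.36,"tz": 0,"rx": 0,"ry": 0.002,"rz": 0,"grip": 0.1},
    {"tx": -0.042,"ty": -0.36,"tz": 0,"rx": 0,"ry": 0.002,"rz": 0,"grip": 0.1},
    {"tx": -0.042,"ty": -0.36,"tz": 0,"rx": 0,"ry": 0.002,"rz": 0,"grip": 0.1},
  ],
)

```text
time_s: 8.1
eef_pos: [0.5147, -0.3089, 0.1953]
tool_rot: [-0.001, 3.141, -0.001]
force: [-0.0, -0.3, -0.7]
width: 0.0208
```

Run:
```python
from h import *
im,c=snap('wrist','w6.png')
s=ctrl.sense();print(s['eef_pos'],s['tool_rot'],s['force'])
a=cv2.imread('pics/w6.png');b=cv2.imread('pics/w5.png')
cv2.imwrite('pics/w56c.png',np.hstack([cv2.resize(i[170:320,250:390],(373,400)) for i in (b,a)]))
```

```text
[ 0.51480321 -0.30898188  0.19542314] [-1.06933689e-03  3.14115309e+00 -9.54884360e-04] [-0.30871473 -1.09841622 -1.63586676]
```

View pics/w6.png

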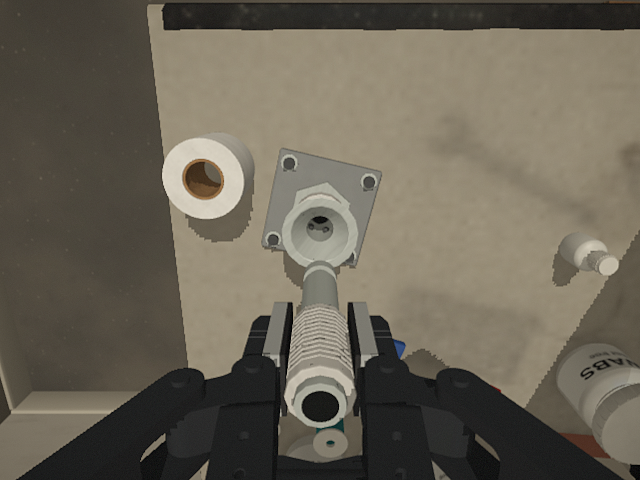

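View pics/w56c.png

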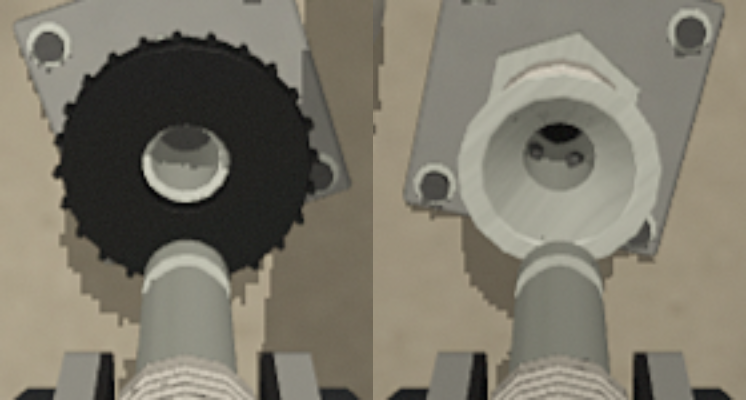

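Run:
```python
from h import *
c=ctrl.get_calibration('wrist');s=ctrl.sense();e=s['eef_pos'];print(e,s['tool_rot'])
print('mouth',at_z(c,320.5,232.2,.07)-e,'bore',at_z(c,320.1,227.4,.057)-e)
# collar from w5, same camera pose relative tool: same height .195
print('collar ref',at_z(c,319.8,231.1,.065)-e)
for z in (.07,.057): print(proj(c,[e[0],e[1],z]))
```

```text
[ 0.51480321 -0.30898188  0.19542314] [-1.06933689e-03  3.14115309e+00 -9.54884360e-04]
mouth [-0.00180603  0.00089629 -0.12542314] bore [-0.00105803  0.00064328 -0.13842314]
collar ref [-0.00097061  0.00044424 -0.13042314]
[319.10806948 234.87061799]
[319.14514845 228.9020993 ]
```

The offset from mouth to tool matches the coupling reference within about 0.4 mm, so the tube is aligned. Descending into the funnel with checks.

move_arm(
  commands=[
    {"tx": 0.0003,"ty": 0.0003,"tz": 0.02,"rx": 0,"ry": 0,"rz": 0,"grip": 0.1},
    {"tx": 0.0003,"ty": 0.0003,"tz": 0.04,"rx": 0,"ry": 0,"rz": 0,"grip": 0.1},
    {"tx": 0.0003,"ty": 0.0003,"tz": 0.055,"rx": 0,"ry": 0,"rz": 0,"grip": 0.1},
    {"tx": 0.0003,"ty": 0.0003,"tz": 0.059,"rx": 0,"ry": 0,"rz": 0,"grip": 0.1},
    {"tx": 0.0003,"ty": 0.0003,"tz": 0.06,"rx": 0,"ry": 0,"rz": 0,"grip": 0.1},
  ],
)

```text
time_s: 8.78
eef_pos: [0.5147, -0.3087, 0.1356]
tool_rot: [-0.001, 3.141, -0.001]
force: [0.1, 0.5, -1.2]
width: 0.0207
```

Run:
```python
from h import *
im,c=snap('wrist','w7.png')
s=ctrl.sense();print(s['eef_pos'],s['tool_rot'],s['force'])
cv2.imwrite('pics/w7c.png',cv2.resize(cv2.imread('pics/w7.png')[200:420,220:420],(545,600)))
```

```text
[ 0.5147218  -0.3087634   0.13574965] [-1.15821637e-03  3.14070146e+00 -1.39827027e-03] [-0.20896703 -1.04649369 -1.10939289]
```

View pics/w7c.png

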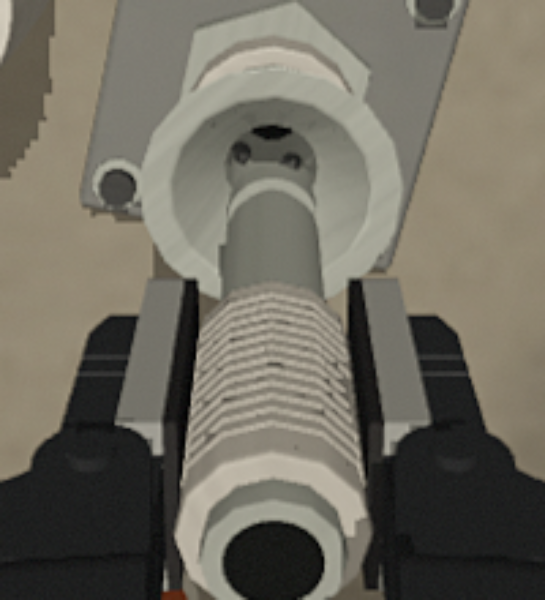

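The end sits centred in the funnel, in line with the bore. I'll go on in small steps.

move_arm(
  commands=[
    {"tx": 0,"ty": 0,"tz": 0.002,"rx": 0,"ry": 0,"rz": 0,"grip": 0.1},
    {"tx": 0,"ty": 0,"tz": 0.004,"rx": 0,"ry": 0,"rz": 0,"grip": 0.1},
    {"tx": 0,"ty": 0,"tz": 0.005,"rx": 0,"ry": 0,"rz": 0,"grip": 0.1},
  ],
)

```text
time_s: 9.2
eef_pos: [0.5147, -0.3088, 0.1308]
tool_rot: [-0.001, 3.141, -0.002]
force: [0.2, -0.4, -2.0]
width: 0.0205
```

move_arm(
  commands=[
    {"tx": 0,"ty": 0,"tz": 0.001,"rx": 0,"ry": 0,"rz": 0,"grip": 0.1},
    {"tx": 0,"ty": 0,"tz": 0.002,"rx": 0,"ry": 0,"rz": 0,"grip": 0.1},
  ],
)

```text
time_s: 9.45
eef_pos: [0.5147, -0.3088, 0.1287]
tool_rot: [-0.001, 3.141, -0.002]
force: [0.1, -0.3, -1.1]
width: 0.0206
```

move_arm(
  commands=[
    {"tx": 0,"ty": 0,"tz": 0.001,"rx": 0,"ry": 0,"rz": 0,"grip": 0.1},
    {"tx": 0,"ty": 0,"tz": 0.002,"rx": 0,"ry": 0,"rz": 0,"grip": 0.1},
  ],
)

```text
time_s: 9.7
eef_pos: [0.5147, -0.3088, 0.1267]
tool_rot: [-0.001, 3.141, -0.002]
force: [0.2, -0.6, -1.1]
width: 0.021
```

move_arm(
  commands=[
    {"tx": 0,"ty": 0,"tz": 0.001,"rx": 0,"ry": 0,"rz": 0,"grip": 0.1},
    {"tx": 0,"ty": 0,"tz": 0.002,"rx": 0,"ry": 0,"rz": 0,"grip": 0.1},
  ],
)

```text
time_s: 9.95
eef_pos: [0.5148, -0.3088, 0.1246]
tool_rot: [-0.001, 3.141, -0.002]
force: [-0.0, -0.3, -0.6]
width: 0.0207
```

move_arm(
  commands=[
    {"tx": 0,"ty": 0,"tz": 0.0007,"rx": 0,"ry": 0,"rz": 0,"grip": 0.1},
    {"tx": 0,"ty": 0,"tz": 0.0012,"rx": 0,"ry": 0,"rz": 0,"grip": 0.1},
  ],
)

```text
time_s: 10.2
eef_pos: [0.5147, -0.3088, 0.1233]
tool_rot: [-0.001, 3.141, -0.001]
force: [1.0, 0.2, -0.9]
width: 0.0205
```

move_arm(
  commands=[
    {"tx": 0,"ty": 0,"tz": 0.0006,"rx": 0,"ry": 0,"rz": 0,"grip": 0.1},
    {"tx": 0,"ty": 0,"tz": 0.001,"rx": 0,"ry": 0,"rz": 0,"grip": 0.1},
  ],
)

```text
time_s: 10.45
eef_pos: [0.5147, -0.3088, 0.1223]
tool_rot: [-0.001, 3.141, -0.002]
force: [-0.3, -0.0, -1.2]
width: 0.0207
```

move_arm(
  commands=[
    {"tx": 0,"ty": 0,"tz": 0.0006,"rx": 0,"ry": 0,"rz": 0,"grip": 0.1},
    {"tx": 0,"ty": 0,"tz": 0.001,"rx": 0,"ry": 0,"rz": 0,"grip": 0.1},
  ],
)

```text
time_s: 10.7
eef_pos: [0.5147, -0.3088, 0.1213]
tool_rot: [-0.001, 3.141, -0.002]
force: [0.5, -0.0, -1.7]
width: 0.0208
```

move_arm(
  commands=[
    {"tx": 0,"ty": 0,"tz": 0.0006,"rx": 0,"ry": 0,"rz": 0,"grip": 0.1},
    {"tx": 0,"ty": 0,"tz": 0.001,"rx": 0,"ry": 0,"rz": 0,"grip": 0.1},
  ],
)

```text
time_s: 10.95
eef_pos: [0.5147, -0.3088, 0.1202]
tool_rot: [-0.001, 3.141, -0.001]
force: [-0.8, 0.8, -1.1]
width: 0.021
```

move_arm(
  commands=[
    {"tx": 0,"ty": 0,"tz": 0.0008,"rx": 0,"ry": 0,"rz": 0,"grip": 0.1},
    {"tx": 0,"ty": 0,"tz": 0.0015,"rx": 0,"ry": 0,"rz": 0,"grip": 0.1},
  ],
)

```text
time_s: 11.2
eef_pos: [0.5147, -0.3088, 0.1186]
tool_rot: [-0.001, 3.141, -0.001]
force: [0.3, 1.4, -0.9]
width: 0.0206
```

move_arm(
  commands=[
    {"tx": 0,"ty": 0,"tz": 0.0008,"rx": 0,"ry": 0,"rz": 0,"grip": 0.1},
    {"tx": 0,"ty": 0,"tz": 0.0015,"rx": 0,"ry": 0,"rz": 0,"grip": 0.1},
  ],
)

```text
time_s: 11.45
eef_pos: [0.5147, -0.3088, 0.1171]
tool_rot: [-0.001, 3.141, -0.001]
force: [0.2, -0.9, -1.3]
width: 0.0204
```

move_arm(
  commands=[
    {"tx": 0,"ty": 0,"tz": 0.0008,"rx": 0,"ry": 0,"rz": 0,"grip": 0.1},
    {"tx": 0,"ty": 0,"tz": 0.0015,"rx": 0,"ry": 0,"rz": 0,"grip": 0.1},
  ],
)

```text
time_s: 11.7
eef_pos: [0.5147, -0.3088, 0.1155]
tool_rot: [-0.001, 3.141, -0.001]
force: [1.2, -0.1, -0.4]
width: 0.0207
```

move_arm(
  commands=[
    {"tx": 0,"ty": 0,"tz": 0.0006,"rx": 0,"ry": 0,"rz": 0,"grip": 0.1},
    {"tx": 0,"ty": 0,"tz": 0.001,"rx": 0,"ry": 0,"rz": 0,"grip": 0.1},
  ],
)

```text
time_s: 11.95
eef_pos: [0.5147, -0.3088, 0.1144]
tool_rot: [-0.001, 3.141, -0.001]
force: [-0.6, -0.2, -2.5]
width: 0.0206
```

move_arm(
  commands=[
    {"tx": 0,"ty": 0,"tz": 0.0006,"rx": 0,"ry": 0,"rz": 0,"grip": 0.1},
    {"tx": 0,"ty": 0,"tz": 0.001,"rx": 0,"ry": 0,"rz": 0,"grip": 0.1},
  ],
)

```text
time_s: 12.2
eef_pos: [0.5147, -0.3088, 0.1134]
tool_rot: [-0.001, 3.141, -0.001]
force: [0.5, 0.0, -1.7]
width: 0.0206
```

move_arm(
  commands=[
    {"tx": 0,"ty": 0,"tz": 0.0008,"rx": 0,"ry": 0,"rz": 0,"grip": 0.1},
    {"tx": 0,"ty": 0,"tz": 0.0015,"rx": 0,"ry": 0,"rz": 0,"grip": 0.1},
  ],
)

```text
time_s: 12.45
eef_pos: [0.5147, -0.3088, 0.1119]
tool_rot: [-0.001, 3.141, -0.001]
force: [0.4, 0.2, -0.7]
width: 0.0206
```

move_arm(
  commands=[
    {"tx": 0,"ty": 0,"tz": 0.0008,"rx": 0,"ry": 0,"rz": 0,"grip": 0.1},
    {"tx": 0,"ty": 0,"tz": 0.0015,"rx": 0,"ry": 0,"rz": 0,"grip": 0.1},
  ],
)

```text
time_s: 12.7
eef_pos: [0.5147, -0.3088, 0.1103]
tool_rot: [-0.001, 3.141, -0.001]
force: [-0.2, 0.1, -1.5]
width: 0.0205
```

move_arm(
  commands=[
    {"tx": 0,"ty": 0,"tz": 0.0008,"rx": 0,"ry": 0,"rz": 0,"grip": 0.1},
    {"tx": 0,"ty": 0,"tz": 0.0015,"rx": 0,"ry": 0,"rz": 0,"grip": 0.1},
  ],
)

```text
time_s: 12.95
eef_pos: [0.5147, -0.3088, 0.1087]
tool_rot: [-0.001, 3.141, -0.001]
force: [0.3, 0.6, -1.6]
width: 0.0205
```

move_arm(
  commands=[
    {"tx": 0,"ty": 0,"tz": 0.0006,"rx": 0,"ry": 0,"rz": 0,"grip": 0.1},
    {"tx": 0,"ty": 0,"tz": 0.001,"rx": 0,"ry": 0,"rz": 0,"grip": 0.1},
  ],
)

```text
time_s: 13.2
eef_pos: [0.5147, -0.3088, 0.1077]
tool_rot: [-0.001, 3.141, -0.001]
force: [-0.5, 0.2, -0.4]
width: 0.0209
```

move_arm(
  commands=[
    {"tx": 0,"ty": 0,"tz": 0.0006,"rx": 0,"ry": 0,"rz": 0,"grip": 0.1},
    {"tx": 0,"ty": 0,"tz": 0.001,"rx": 0,"ry": 0,"rz": 0,"grip": 0.1},
  ],
)

```text
time_s: 13.45
eef_pos: [0.5147, -0.3088, 0.1067]
tool_rot: [-0.001, 3.141, -0.001]
force: [-0.3, -0.3, -0.4]
width: 0.021
```

move_arm(
  commands=[
    {"tx": 0,"ty": 0,"tz": 0.0006,"rx": 0,"ry": 0,"rz": 0,"grip": 0.1},
    {"tx": 0,"ty": 0,"tz": 0.001,"rx": 0,"ry": 0,"rz": 0,"grip": 0.1},
  ],
)

```text
time_s: 13.7
eef_pos: [0.5147, -0.3089, 0.1058]
tool_rot: [-0.001, 3.141, -0.002]
force: [-1.5, 0.3, 1.4]
width: 0.0203
```

move_arm(
  commands=[
    {"tx": 0,"ty": 0,"tz": 0.0006,"rx": 0,"ry": 0,"rz": 0,"grip": 0.1},
    {"tx": 0,"ty": 0,"tz": 0.001,"rx": 0,"ry": 0,"rz": 0,"grip": 0.1},
  ],
)

```text
time_s: 13.95
eef_pos: [0.5147, -0.3089, 0.1049]
tool_rot: [-0.001, 3.141, -0.002]
force: [-1.5, -0.6, 2.9]
width: 0.0206
```

move_arm(
  commands=[
    {"tx": 0,"ty": 0,"tz": 0.0006,"rx": 0,"ry": 0,"rz": 0,"grip": 0.1},
    {"tx": 0,"ty": 0,"tz": 0.001,"rx": 0,"ry": 0,"rz": 0,"grip": 0.1},
  ],
)

```text
time_s: 14.2
eef_pos: [0.5147, -0.3089, 0.104]
tool_rot: [-0.001, 3.141, -0.002]
force: [-1.3, 0.2, 3.7]
width: 0.0208
```

move_arm(
  commands=[
    {"tx": 0,"ty": 0,"tz": 0.0006,"rx": 0,"ry": 0,"rz": 0,"grip": 0.1},
    {"tx": 0,"ty": 0,"tz": 0.001,"rx": 0,"ry": 0,"rz": 0,"grip": 0.1},
  ],
)

```text
time_s: 14.45
eef_pos: [0.5148, -0.309, 0.1032]
tool_rot: [-0.001, 3.14, -0.002]
force: [-1.4, 0.0, 6.3]
width: 0.021
```

move_arm(
  commands=[
    {"tx": 0,"ty": 0,"tz": 0.0006,"rx": 0,"ry": 0,"rz": 0,"grip": 0.1},
    {"tx": 0,"ty": 0,"tz": 0.001,"rx": 0,"ry": 0,"rz": 0,"grip": 0.1},
  ],
)

```text
time_s: 14.7
eef_pos: [0.5149, -0.309, 0.1024]
tool_rot: [-0.001, 3.14, -0.002]
force: [-1.4, 1.3, 7.4]
width: 0.0207
```

The grip balls were first met at TCP z of about 0.106, so home should be at about 0.093.

move_arm(
  commands=[
    {"tx": 0,"ty": 0,"tz": 0.0006,"rx": 0,"ry": 0,"rz": 0,"grip": 0.1},
    {"tx": 0,"ty": 0,"tz": 0.001,"rx": 0,"ry": 0,"rz": 0,"grip": 0.1},
  ],
)

```text
time_s: 14.95
eef_pos: [0.5149, -0.309, 0.1018]
tool_rot: [-0.001, 3.14, -0.003]
force: [-2.3, 0.6, 8.5]
width: 0.0208
```

move_arm(
  commands=[
    {"tx": 0,"ty": 0,"tz": 0.0006,"rx": 0,"ry": 0,"rz": 0,"grip": 0.1},
    {"tx": 0,"ty": 0,"tz": 0.001,"rx": 0,"ry": 0,"rz": 0,"grip": 0.1},
  ],
)

```text
time_s: 15.2
eef_pos: [0.5149, -0.309, 0.1011]
tool_rot: [-0.001, 3.14, -0.003]
force: [-3.0, 0.6, 3.7]
width: 0.0204
```

move_arm(
  commands=[
    {"tx": 0,"ty": 0,"tz": 0.0006,"rx": 0,"ry": 0,"rz": 0,"grip": 0.1},
    {"tx": 0,"ty": 0,"tz": 0.001,"rx": 0,"ry": 0,"rz": 0,"grip": 0.1},
  ],
)

```text
time_s: 15.45
eef_pos: [0.5148, -0.309, 0.0999]
tool_rot: [-0.001, 3.14, -0.003]
force: [-1.2, -0.3, 2.4]
width: 0.0203
```

move_arm(
  commands=[
    {"tx": 0,"ty": 0,"tz": 0.0006,"rx": 0,"ry": 0,"rz": 0,"grip": 0.1},
    {"tx": 0,"ty": 0,"tz": 0.001,"rx": 0,"ry": 0,"rz": 0,"grip": 0.1},
  ],
)

```text
time_s: 15.7
eef_pos: [0.5148, -0.3089, 0.0988]
tool_rot: [-0.001, 3.14, -0.003]
force: [-1.2, 1.0, 1.6]
width: 0.0207
```

Through the balls. Now for the valve and the stop, in steps of 0.8 mm or less.

move_arm(
  commands=[
    {"tx": 0,"ty": 0,"tz": 0.0005,"rx": 0,"ry": 0,"rz": 0,"grip": 0.1},
    {"tx": 0,"ty": 0,"tz": 0.0008,"rx": 0,"ry": 0,"rz": 0,"grip": 0.1},
  ],
)

```text
time_s: 15.95
eef_pos: [0.5148, -0.3089, 0.0979]
tool_rot: [-0.001, 3.14, -0.002]
force: [-2.2, 0.8, 3.5]
width: 0.0208
```

move_arm(
  commands=[
    {"tx": 0,"ty": 0,"tz": 0.0005,"rx": 0,"ry": 0,"rz": 0,"grip": 0.1},
    {"tx": 0,"ty": 0,"tz": 0.0008,"rx": 0,"ry": 0,"rz": 0,"grip": 0.1},
  ],
)

```text
time_s: 16.2
eef_pos: [0.5148, -0.3089, 0.097]
tool_rot: [-0.001, 3.14, -0.002]
force: [-1.5, 0.5, 2.9]
width: 0.0207
```

move_arm(
  commands=[
    {"tx": 0,"ty": 0,"tz": 0.0005,"rx": 0,"ry": 0,"rz": 0,"grip": 0.1},
    {"tx": 0,"ty": 0,"tz": 0.0008,"rx": 0,"ry": 0,"rz": 0,"grip": 0.1},
  ],
)

```text
time_s: 16.45
eef_pos: [0.5148, -0.3089, 0.0962]
tool_rot: [-0.001, 3.14, -0.002]
force: [-1.3, -0.4, 2.9]
width: 0.0209
```

move_arm(
  commands=[
    {"tx": 0,"ty": 0,"tz": 0.0005,"rx": 0,"ry": 0,"rz": 0,"grip": 0.1},
    {"tx": 0,"ty": 0,"tz": 0.0008,"rx": 0,"ry": 0,"rz": 0,"grip": 0.1},
  ],
)

```text
time_s: 16.7
eef_pos: [0.5148, -0.3089, 0.0955]
tool_rot: [-0.001, 3.14, -0.002]
force: [-0.8, 0.3, 3.2]
width: 0.0208
```

move_arm(
  commands=[
    {"tx": 0,"ty": 0,"tz": 0.0005,"rx": 0,"ry": 0,"rz": 0,"grip": 0.1},
    {"tx": 0,"ty": 0,"tz": 0.0008,"rx": 0,"ry": 0,"rz": 0,"grip": 0.1},
  ],
)

```text
time_s: 16.95
eef_pos: [0.5148, -0.3089, 0.0947]
tool_rot: [-0.001, 3.14, -0.003]
force: [-1.9, -0.1, 4.0]
width: 0.0205
```

move_arm(
  commands=[
    {"tx": 0,"ty": 0,"tz": 0.0005,"rx": 0,"ry": 0,"rz": 0,"grip": 0.1},
    {"tx": 0,"ty": 0,"tz": 0.0008,"rx": 0,"ry": 0,"rz": 0,"grip": 0.1},
  ],
)

```text
time_s: 17.2
eef_pos: [0.5148, -0.3089, 0.0939]
tool_rot: [-0.001, 3.14, -0.003]
force: [-1.2, -0.4, 3.0]
width: 0.0205
```

move_arm(
  commands=[
    {"tx": 0,"ty": 0,"tz": 0.0004,"rx": 0,"ry": 0,"rz": 0,"grip": 0.1},
    {"tx": 0,"ty": 0,"tz": 0.0007,"rx": 0,"ry": 0,"rz": 0,"grip": 0.1},
  ],
)

```text
time_s: 17.45
eef_pos: [0.5148, -0.3089, 0.0931]
tool_rot: [-0.001, 3.14, -0.002]
force: [-1.1, -0.2, 2.1]
width: 0.0208
```

move_arm(
  commands=[
    {"tx": 0,"ty": 0,"tz": 0.0004,"rx": 0,"ry": 0,"rz": 0,"grip": 0.1},
    {"tx": 0,"ty": 0,"tz": 0.0007,"rx": 0,"ry": 0,"rz": 0,"grip": 0.1},
  ],
)

```text
time_s: 17.7
eef_pos: [0.5148, -0.3089, 0.0921]
tool_rot: [-0.001, 3.14, -0.002]
force: [-0.3, -1.7, -1.2]
width: 0.0205
```

move_arm(
  commands=[
    {"tx": 0,"ty": 0,"tz": 0.0004,"rx": 0,"ry": 0,"rz": 0,"grip": 0.1},
    {"tx": 0,"ty": 0,"tz": 0.0007,"rx": 0,"ry": 0,"rz": 0,"grip": 0.1},
  ],
)

```text
time_s: 17.95
eef_pos: [0.5148, -0.3089, 0.0915]
tool_rot: [-0.001, 3.14, -0.002]
force: [-1.5, 0.7, 4.2]
width: 0.0207
```

move_arm(
  commands=[
    {"tx": 0,"ty": 0,"tz": 0.0004,"rx": 0,"ry": 0,"rz": 0,"grip": 0.1},
    {"tx": 0,"ty": 0,"tz": 0.0007,"rx": 0,"ry": 0,"rz": 0,"grip": 0.1},
  ],
)

```text
time_s: 18.2
eef_pos: [0.5149, -0.309, 0.0914]
tool_rot: [-0.001, 3.14, -0.003]
force: [-2.7, 1.7, 10.2]
width: 0.0204
```

move_arm(
  commands=[
    {"tx": 0,"ty": 0,"tz": 0.0004,"rx": 0,"ry": 0,"rz": 0,"grip": 0.1},
    {"tx": 0,"ty": 0,"tz": 0.0007,"rx": 0,"ry": 0,"rz": 0,"grip": 0.1},
  ],
)

```text
time_s: 18.45
eef_pos: [0.5149, -0.3089, 0.0914]
tool_rot: [-0.001, 3.139, -0.003]
force: [-3.0, 1.8, 10.1]
width: 0.0206
```

move_arm(
  commands=[
    {"tx": 0,"ty": 0,"tz": 0.0005,"rx": 0,"ry": 0,"rz": 0,"grip": 0.1},
    {"tx": 0,"ty": 0,"tz": 0.0009,"rx": 0,"ry": 0,"rz": 0,"grip": 0.1},
    {"tx": 0,"ty": 0,"tz": 0.0011,"rx": 0,"ry": 0,"rz": 0,"grip": 0.1},
    {"tx": 0,"ty": 0,"tz": 0.0011,"rx": 0,"ry": 0,"rz": 0,"grip": 0.1},
  ],
)

```text
time_s: 18.95
eef_pos: [0.515, -0.3089, 0.0913]
tool_rot: [-0.001, 3.139, -0.004]
force: [-4.6, 1.2, 12.5]
width: 0.0208
```

Run:
```python
from h import *
im,c=snap('wrist','w8.png')
s=ctrl.sense();print(s['eef_pos'],s['tool_rot'],s['force'])
im,c=snap('scene','s8.png')
a=cv2.resize(cv2.imread('pics/w8.png')[200:440,220:420],(500,600));b=cv2.resize(cv2.imread('pics/s8.png')[230:350,400:460],(300,600))
cv2.imwrite('pics/c8.png',np.hstack([a,b]))
```

```text
[ 0.51497335 -0.30889888  0.09131616] [-1.55145207e-03  3.13890826e+00 -3.75561533e-03] [-4.37394167  1.6056624  12.24079689]
```

View pics/c8.png

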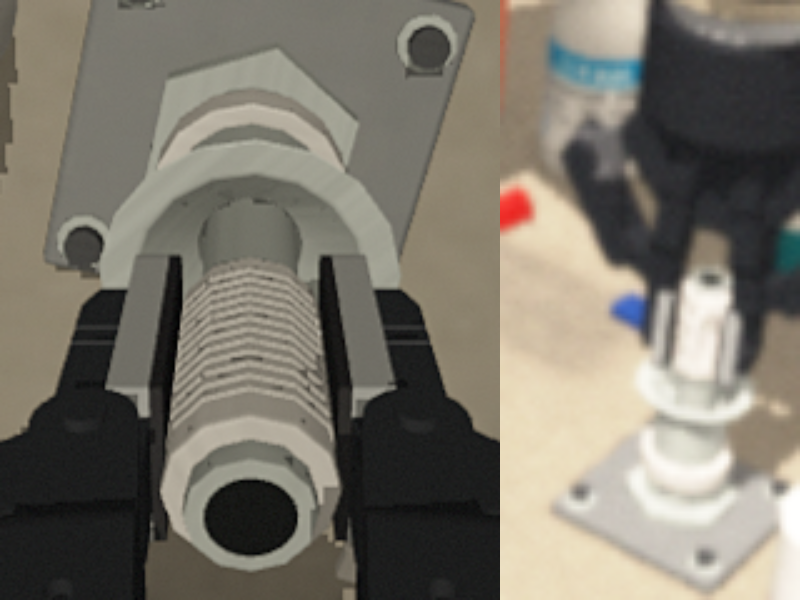

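It stopped at TCP z 0.0913, about 10 mm past where the balls gave way, which fits the stop. The tube hasn't slipped in the pads: its top is still at (320,407). To rule out the grip holding it short, I'll press a little harder, under 20 N.

move_arm(
  commands=[
    {"tx": 0,"ty": 0,"tz": 0.001,"rx": 0,"ry": 0,"rz": 0,"grip": 0.1},
    {"tx": 0,"ty": 0,"tz": 0.0013,"rx": 0,"ry": 0,"rz": 0,"grip": 0.1},
    {"tx": 0,"ty": 0,"tz": 0.0015,"rx": 0,"ry": 0,"rz": 0,"grip": 0.1},
  ],
)

```text
time_s: 19.42
eef_pos: [0.5151, -0.3089, 0.0912]
tool_rot: [-0.002, 3.138, -0.005]
force: [-6.5, 2.3, 16.8]
width: 0.0208
```

It stays firm at about 17 N with no travel, so it's on the stop. Relax, then open and retreat.

move_arm(
  commands=[
    {"tx": 0,"ty": 0,"tz": 0.0,"rx": 0,"ry": 0,"rz": 0,"grip": 0.1},
    {"tx": 0,"ty": 0,"tz": 0.0,"rx": 0,"ry": 0,"rz": 0,"grip": 0.1},
  ],
)

```text
time_s: 19.68
eef_pos: [0.5149, -0.3089, 0.0915]
tool_rot: [-0.001, 3.138, -0.004]
force: [-2.2, 1.0, 6.7]
width: 0.0207
```

move_arm(
  commands=[
    {"tx": 0,"ty": 0,"tz": 0.0,"rx": 0,"ry": 0,"rz": 0,"grip": 0.3},
    {"tx": 0,"ty": 0,"tz": 0.0,"rx": 0,"ry": 0,"rz": 0,"grip": 0.5},
    {"tx": 0,"ty": 0,"tz": 0.0,"rx": 0,"ry": 0,"rz": 0,"grip": 0.5},
  ],
)

```text
time_s: 20.05
eef_pos: [0.515, -0.3089, 0.0913]
tool_rot: [-0.002, 3.138, -0.004]
force: [-0.2, -0.8, 0.3]
width: 0.0427
```

Run:
```python
from h import *
im,c=snap('wrist','w9.png')
s=ctrl.sense();print(s['eef_pos'],s['tool_rot'],s['force'],s['width'])
a=cv2.resize(cv2.imread('pics/w9.png')[200:440,220:420],(500,600))
cv2.imwrite('pics/c9.png',a)
```

```text
[ 0.51499354 -0.30886882  0.09130146] [-1.64710017e-03  3.13834043e+00 -4.42671746e-03] [ 0.05376858  0.12998122 -0.62713919] 0.042435228645611195
```

View pics/c9.png

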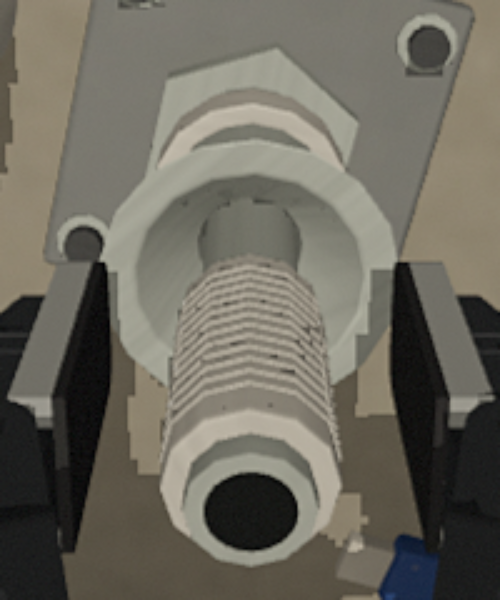

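move_arm(
  commands=[
    {"tx": 0,"ty": 0,"tz": -0.01,"rx": 0,"ry": 0,"rz": 0,"grip": 0.5},
    {"tx": 0,"ty": 0,"tz": -0.04,"rx": 0,"ry": 0,"rz": 0,"grip": 0.5},
    {"tx": 0,"ty": 0,"tz": -0.08,"rx": 0,"ry": 0,"rz": 0,"grip": 0.5},
    {"tx": 0,"ty": 0,"tz": -0.11,"rx": 0,"ry": 0,"rz": 0,"grip": 0.5},
    {"tx": 0,"ty": 0,"tz": -0.11,"rx": 0,"ry": 0,"rz": 0,"grip": 0.5},
    {"tx": 0,"ty": 0,"tz": -0.11,"rx": 0,"ry": 0,"rz": 0,"grip": 0.5},
  ],
)

```text
time_s: 20.85
eef_pos: [0.5144, -0.3084, 0.2011]
tool_rot: [-0.002, 3.139, -0.004]
force: [0.6, -1.0, 0.7]
width: 0.0425
```

Run:
```python
from h import *
im,c=snap('wrist','w10.png')
s=ctrl.sense();print(s['eef_pos'],s['tool_rot'],s['force'],s['width'])
im,c2=snap('scene','s10.png')
a=cv2.resize(cv2.imread('pics/w10.png')[160:340,230:410],(500,500));b=cv2.resize(cv2.imread('pics/s10.png')[250:350,400:460],(300,500))
cv2.imwrite('pics/c10.png',np.hstack([a,b]))
for z in (.1236,.1196,.07): print(z,proj(c,[.515,-.309,z]),proj(c2,[.515,-.309,z]))
```

```text
[ 0.51430358 -0.30833991  0.20064088] [-1.59174277e-03  3.13930493e+00 -3.28162683e-03] [ 0.44228003 -0.72444403 -0.6633487 ] 0.042704139237415964
0.1236 [318.10700214 263.24318325] [440.79670091 286.89346759]
0.1196 [318.15244483 260.48822461] [440.568111  288.4731282]
0.07 [318.61229201 232.61003519] [437.81027968 307.53100137]
```

View pics/c10.png

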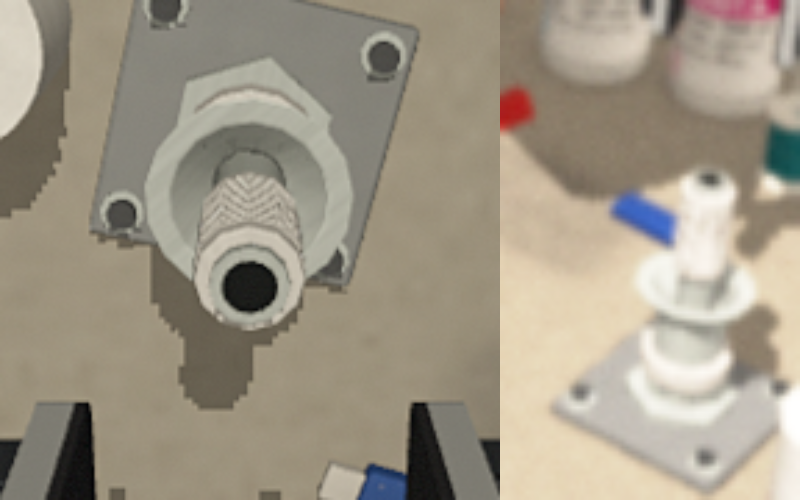

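View pics/s10.png

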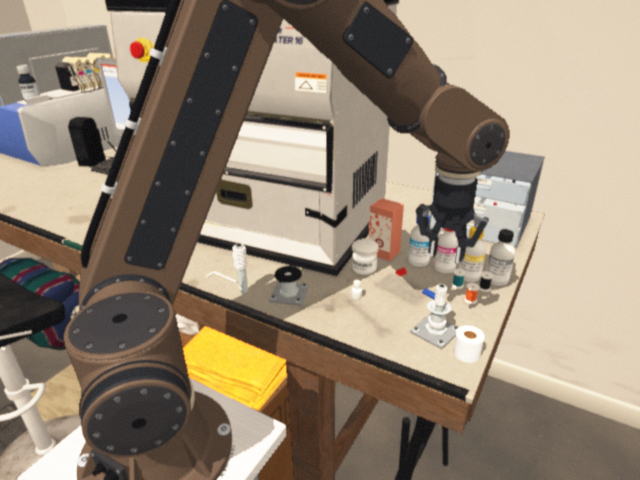

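The tube stands upright in the socket. Its top is at (320,262), against a predicted row of 263 for the depth where it met the stop, so it hasn't sprung back. The gripper is clear and the bystanders look unmoved.

```bash
python3 -c "
from h import *
print(ctrl.hand_in(), ctrl.sense()['time_s'])"
```

```text
the job is handed in; nothing more can be done
the job is handed in; nothing more can be done
```

The job is handed in at about 21 s; `hand_in` gives no verdict. The tube stands upright in the push-in socket, on what felt like the firm stop, and is let go.

- **Release:** I pushed the collar down about 5 mm astride the tube until it stopped, peaking at 21.6 N. That is slightly over the 20 N guideline but under the 35 N limit. The tube then lifted out under its own weight, with no sign of the jaws holding it.
- **Insertion:** The grip balls resisted up to about 8.5 N and gave way. About 10 mm further on, the tube stopped with the TCP at z 0.091 m. It moved only about 0.2 mm more as I pressed up to 17 N vertically, with 6.5 N sideways. That puts the tube's end about 48.6 mm below the mouth, within the 31 to 55 mm range.
- **Last checks:** The tube did not slip in the pads. After release its top was within about 1 px of the row predicted for that depth, so I saw no spring-back. The gripper is about 8 cm above the tube, and the bystanders in view look unmoved.
- **What disagreed:** The stop came 14.8 mm after I first felt the balls, against the stated "about 13 mm". I could not read the valve joint, so "fully home" rests on the feel of the stop and the pictures.

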